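# Hang the viewing lamp on its slotted post and click it to low

### The job

Hang the loose lamp head on the slotted post over the petri dish: press its four hook tabs into the two highest rows of slots, lower it until they have fully engaged, and let go. Then nudge the small slide switch on top of the lamp one click towards the post, from off to its middle position (low), not on to the far position (high), without forcing the switch. Leave the petri dish and the other things on the bench where they are.

Things in the scene. Friction and masses are not known exactly. Their poses are not given: they have to be found in the camera images.
- lamp: Loose grey lamp head, 0.2 kg: a bar 130 mm long (x), 46 wide (y), 22 high, lying on its white diffuser. Origin: centre of the bar's underside, z up. At its +x end a steel back plate, 4 mm thick, 44 wide, rises from the underside to 50 mm high; four hook tabs stand out behind it (see lamp_heel). The plain long sides can be gripped (46 mm); over the origin it is about balanced.
- lamp_heel (a point): Mid width of the back plate's rear face, lamp frame (69, 0, 8) mm, axes as the lamp. Tabs point to +x in two columns y = +-11 mm, shank undersides at the heel's height and 30 mm higher. Each tab is 4 mm wide, reaches 9.5 mm out; shank 5 mm high; its last 4 mm turn down as a lip to 7 mm below the shank underside; 5.5 mm free between plate and lip.
- switch_ridge (a point): Top centre of the black ridge of the slide switch: 6 mm long (lamp x), 12 mm wide, 3 mm above the lamp's otherwise flush top. Moves with the slide; at off it is 31 mm from the lamp's origin towards the front (-x), at mid width, 100 mm from the back plate's rear face.
- lamp_switch (a joint): Travel of the slide along the lamp's +x (towards the back plate, so towards the post once hung), m: 0 off, 0.007 low (middle), 0.014 high (end stop). A spring detent holds each. About 4.5 N starts a click; pushed some 3 mm, the slide snaps on to the next position by itself; a further push of about 4.5 N would click it out of the middle.
- stand: Fixed stand: grey foot plate, x -128 to 57 mm, 150 wide, 12 high, and a white slotted post 46 mm wide, 210 high with black cap. Origin: on the table below the middle of the post's front face; x points from the lamp side through the post, z up. Front face: 4 mm sheet, slots 7.5 wide, 16 high in columns y = +-11 mm, lower edges 75, 105, 135, 165 mm above the table; hollow 22 mm deep behind.
- stand_seat (a point): On the post's front face, mid width, at the lower edge of the second highest slots (z 135 mm); axes as the stand. The heel of a hung lamp lies here (play 1.7 mm sideways, 1.5 mm off the face), lamp axes along the stand's, front sagging about 3 degrees. Tabs enter with the heel 7 to 11 mm above this point until the plate meets the face; then the lamp drops till the shanks rest.
- plate_dish: Petri dish, 90 mm across, 15 mm high, loose on the stand's foot under the lamp's place. Origin: centre of its underside.
- tube_block: Orange block of small tubes, 62 x 112 x 38 mm, a bystander; origin under its centre.
- cryo_box: Blue and white card box 134 x 134 x 54 mm, a bystander; origin under its centre.
- tape_roll: Beige roll of tape lying flat, 70 mm across, 19 mm high, a bystander; origin under its centre.
- marker: Black marker, 127 mm long, lying down, a bystander; origin under its centre.
- amber_bottle: Amber bottle with black cap, 47 mm across, 92 mm high, a bystander; origin under its centre.
- dropper: Small amber dropper bottle, 31 mm across, 96 mm high, a bystander; origin under its centre.

How it is judged:
By the outcome, as a careful person would: the job done as asked, in the order asked, and still so for the second after the job is handed in, with the robot touching nothing.
It also fails if it takes over 61 s, if anything falls off the work surface, if the arm or the gripper's body presses on something with over 40 N, if the wrist force passes 120 N, or if a joint passes its speed limit or range.

### The arm

A 6-joint arm with a two-finger parallel gripper is mounted at the origin on a cart in front of the work surface, level with it; the furniture and walls round the work are solid. World frame = base frame: x ahead of the robot, y to its left, z up, the work surface at z = 0. Lengths are in m, angles in degrees, forces in N, time in s.
With the tool pointing down it reaches from about 0.375 to 0.9 m from the base axis. Payload 3.1 kg.
Tool frame: the origin (TCP) lies at the very end of the fingers, on their centre line; the grasp point (between the pads) lies 19 mm behind it; z points along the fingers, y is the line along which they close (so a half turn about z gives the same grasp; the last joint's range is limited). The gripper opens to 87 mm and grips with 3 to 60 N. Pads are 19 mm wide; open, the fingers measure 117 mm over their backs; the gripper's body (75 mm by 190 mm) begins 51 mm behind the grasp point.
Start: joints at [55.376, 30.224, 82.088, -0, 67.689, -10.227], TCP at [0.258, 0.569, 0.223] pointing down, gripper open.
Joint ranges: [-176.69, 176.69], [-43.24, 126.21], [12.49, 139.97], [-82, 262], [0, 151.66], [-163.58, 163.58]. Speed limits (degrees/s): [159.86, 159.86, 180, 180, 180, 180].

### API

Orientations are given as a 3x3 rotation matrix whose columns are the frame's x, y, z axes.
In Python, from rig import bot, imaging gives the robot as it stands.
- The arm moves only by the tool drive_tool, never from a script. Its argument "deltas" is text: rows parted by semicolons, each of 5 numbers parted by spaces: the finger opening in mm, from 0 to 87, then the shift along the world's x, y, z in mm, then the turn about the world's z in rad. In form: jaw dx dy dz twist; .... A call has 1 to 12 rows; each row is the pose to reach, as a shift and turn from the pose commanded when the call began; what a row does not reach only later rows make up. A row lasts 1/10 s, in which the tool goes at most 50 mm and 8.59 degrees, less where a joint would pass 70% of its speed; a pose out of reach is approached as far as the arm can. A call with a gripper value outside its range is refused whole. The fingers move at their own pace and stop on an object; the grip force is fixed at half the most. Time passes only in rows, so rows that repeat a pose let the fingers close. It gives the time, the measured TCP pose, the force, the opening and the grip force at its end, in the units of the state.
- bot.read_state(): the state, without advancing time (a new reading comes with each control period).
- imaging.capture(name): name is "scene" or "top"; returns the picture (480x640x3 uint8, red, green, blue); there is no depth.
- imaging.camera_model(name): a dict with "fx", "fy", "cx", "cy" (pixels), "dist" ([k1, k2, p1, p2, k3] as OpenCV has them; the pictures are not rectified), "T" (4x4, takes a point from camera to world coordinates). Camera axes: x right, y down, z forward; pixel columns grow to the right and rows downward; lengths in m; the calibration is good to about 2 mm. A picture is of the moment at which its call begins. camera_model takes no time and is no camera call.
- bot.hand_in(): hands the job in; it is judged then, once.
The state is a dict: "time_s": time; "joint_positions": joint angles; "qvel": joint speeds; "tau": joint torques, N m; "position": TCP position; "tcp_rot": TCP orientation; "force": force on the tool from outside, world axes, zero at the start; "moment": the same for the moment, N m; "opening": opening from 0.0 (shut) to 1.0 (fully open); "grasp_force": force on a finger pad.
Only numpy, scipy, OpenCV 4.12 (cv2) and the standard library are available. Lean on these libraries where they do the work, as an engineer would, in place of code of your own. Each camera call takes 0.05 s, during which the arm holds its last target. There are 200 camera calls.

## Working session

There is one attempt and no reset: what is moved stays moved. The work goes in short steps, Python scripts to look and compute and a tool call to move; the robot and the scene stay as the last step left them, time stands still between calls to the robot, and variables do not carry over. Pictures are saved under pics/ and viewed, at most 10 in all, crops included, and the job is handed in when it is done.

Besides the shell and the picture viewer there is one more tool, called as a command line: name --argument value ..., lists and objects as JSON in quotes. drive_tool: Moves the arm, as the interface text tells. Its arguments: {"type":"object","properties":{"deltas":{"type":"string"}},"required":["deltas"]}

```bash
mkdir -p pics; python3 - <<'E'
from rig import bot, imaging
import cv2
s=bot.read_state(); print({k:s[k] for k in('time_s','position','tcp_rot','force','opening')})
for n in("scene","top"):
    im=imaging.capture(n); cv2.imwrite(f"pics/{n}0.png",im[:,:,::-1]); m=imaging.camera_model(n); print(n,m)
E
```

```text
{'time_s': 0.0, 'position': array([0.25774525, 0.56861314, 0.22159536]), 'tcp_rot': array([[-9.10699965e-01,  4.13066815e-01, -1.17443640e-03],
       [ 4.13068323e-01,  9.10698445e-01, -1.70387449e-03],
       [ 3.65743393e-04, -2.03684092e-03, -9.99997859e-01]]), 'force': array([0.25762047, 0.02738852, 0.35810534]), 'opening': 1.0010208121955464}
scene {'fx': 448.1726412998144, 'fy': 448.1726412998144, 'cx': 316.07537863372244, 'cy': 239.04604512319708, 'dist': array([0.01947667, 0.        , 0.        , 0.        , 0.        ]), 'T': array([[ 0.85533719, -0.35530378,  0.37703782,  0.16650486],
       [-0.51801342, -0.59745829,  0.61213208, -0.56406228],
       [ 0.00777153, -0.71888999, -0.69508042,  0.84854639],
       [ 0.        ,  0.        ,  0.        ,  1.        ]])}
top {'fx': 563.2467811594798, 'fy': 563.2467811594798, 'cx': 326.5614453727705, 'cy': 224.61745061683405, 'dist': array([-0.08815381,  0.        ,  0.        ,  0.        ,  0.        ]), 'T': array([[-0.01181735, -0.98975484,  0.14228743,  0.35693572],
       [-0.99989032,  0.01296704,  0.0071555 ,  0.07416915],
       [-0.00892724, -0.14218727, -0.98979952,  1.5299993 ],
       [ 0.        ,  0.        ,  0.        ,  1.        ]])}
```

View pics/scene0.png

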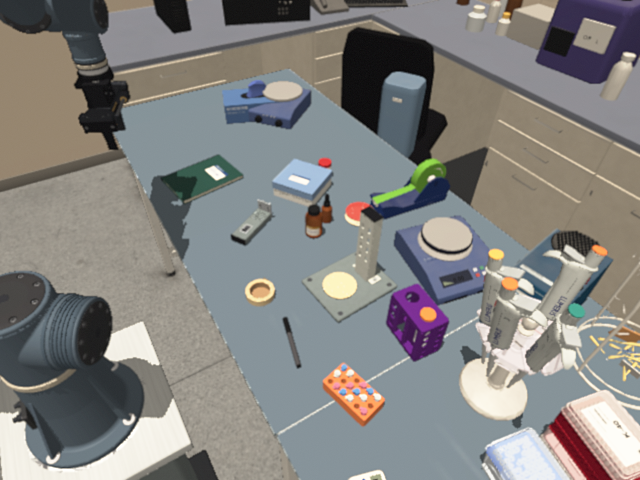

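View pics/top0.png

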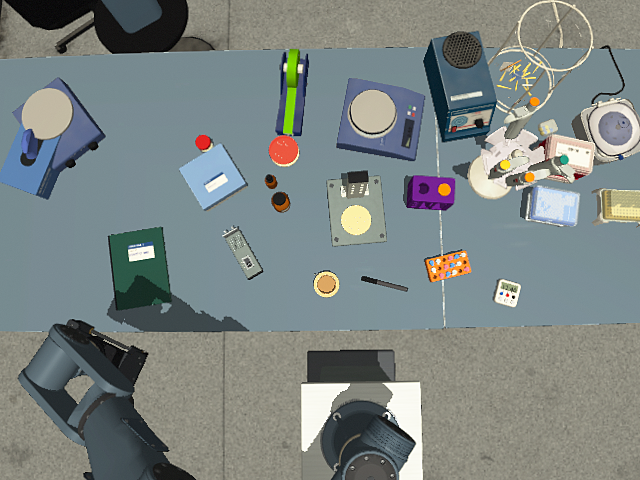

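```bash
cat > h.py <<'E'
import numpy as np, cv2
from rig import bot, imaging
def ray(n,uv):
    m=imaging.camera_model(n);K=np.array([[m['fx'],0,m['cx']],[0,m['fy'],m['cy']],[0,0,1]])
    p=cv2.undistortPoints(np.array(uv,float).reshape(-1,1,2),K,m['dist'])[:,0]
    T=m['T'];return T[:3,3],np.c_[p,np.ones(len(p))]@T[:3,:3].T
def on(n,uv,z):
    o,d=ray(n,uv);return o+d*((z-o[2])/d[:,2])[:,None]
def proj(n,P):
    m=imaging.camera_model(n);K=np.array([[m['fx'],0,m['cx']],[0,m['fy'],m['cy']],[0,0,1]])
    W=np.linalg.inv(m['T']);return cv2.projectPoints(np.array(P,float).reshape(-1,1,3),cv2.Rodrigues(W[:3,:3])[0],W[:3,3],K,m['dist'])[0][:,0]
def crop(im,x,y,w,h,k):
    return cv2.resize(im[y:y+h,x:x+w],None,fx=k,fy=k,interpolation=cv2.INTER_CUBIC)
E
python3 - <<'E'
import cv2,numpy as np
from h import crop
t=cv2.imread('pics/top0.png');s=cv2.imread('pics/scene0.png')
# 80x60 / 100x75
a=crop(t,205,220,80,60,5);b=crop(t,315,165,80,60,5)   # wait 400x300
c=crop(s,215,190,80,60,5);d=crop(s,300,200,100,75,4)
e=crop(s,300,240,100,75,4)
cv2.imwrite('pics/z1.png',np.vstack([np.hstack([a,b]),np.hstack([c,d])]))
# grey-ness / contour around lamp in top
hsv=cv2.cvtColor(t,cv2.COLOR_BGR2HSV)
print(hsv[250:256,215:270:5].tolist()[0]); print(hsv[215,325:390:5].tolist())
E
```

```text
[[98, 44, 151], [99, 45, 152], [98, 44, 151], [100, 48, 153], [76, 17, 169], [58, 22, 162], [60, 16, 162], [48, 25, 133], [97, 46, 151], [97, 44, 150], [98, 47, 151]]
[[98, 46, 150], [55, 20, 154], [54, 22, 166], [75, 22, 160], [26, 84, 252], [26, 81, 252], [26, 82, 251], [26, 83, 252], [26, 83, 251], [23, 76, 227], [55, 21, 157], [58, 19, 158], [99, 49, 156]]
```

View pics/z1.png

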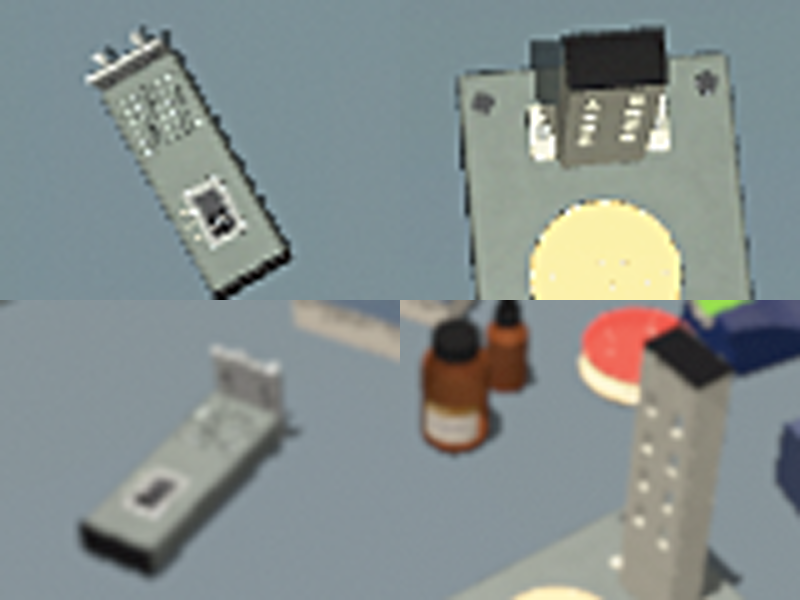

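```bash
cat > m.py <<'E'
from h import *
def fit(P):
    v=cv2.fitLine(P[:,:2].astype(np.float32),cv2.DIST_HUBER,0,.01,.01).ravel(); return v
def lampfoot(n):
    im=cv2.imread(f'pics/{n}0.png');hsv=cv2.cvtColor(im,cv2.COLOR_BGR2HSV)
    return im,hsv
im,hsv=lampfoot('top')
g=((hsv[...,1]<35)).astype(np.uint8)
# foot edges, rows 195..240
r=range(198,238);L=[];R=[]
for y in r:
    xs=np.where(g[y,315:400])[0]+315;L.append((xs[0]-.5,y));R.append((xs[-1]+.5,y))
B=[(x,np.where(g[215:260,x])[0][-1]+215.5) for x in range(338,382)]
T=[(x,np.where(g[170:200,x])[0][0]+169.5) for x in list(range(330,339))+list(range(372,379))]
for nm,q in zip('LRBT',(L,R,B,T)):
    P=on('top',q,.012);v=fit(P);print(nm,v.round(4),'ang',np.degrees(np.arctan2(v[1],v[0])).round(2))
# dish
d=((hsv[...,0]<32)&(hsv[...,0]>20)&(hsv[...,1]>60)&(hsv[...,2]>200)).astype(np.uint8)
d[:,:320]=0;d[:,390:]=0;c=max(cv2.findContours(d,0,1)[0],key=cv2.contourArea)
(cx,cy),_,_=e=cv2.fitEllipse(c);print('dish',on('top',[(cx,cy)],.02),e)
# cap
k=(hsv[...,2]<70).astype(np.uint8);k[:165]=0;k[185:]=0;k[:,:335]=0;k[:,375:]=0
c=max(cv2.findContours(k,0,2)[0],key=cv2.contourArea);bp=cv2.boxPoints(cv2.minAreaRect(c));print('cap px',bp.tolist());print(on('top',bp,.21).round(4).tolist())
# lamp
g2=np.zeros_like(g);g2[225:285,215:270]=1
m=((hsv[...,1]<35)|(hsv[...,2]<70)).astype(np.uint8)*g2
c=max(cv2.findContours(m,0,1)[0],key=cv2.contourArea);rr=cv2.minAreaRect(c);bp=cv2.boxPoints(rr);print('lamp',rr,on('top',bp,.022).round(4).tolist())
q=c[:,0,:];
for z in (0.022,):
    P=on('top',q,z)[:,:2];print(cv2.minAreaRect(P.astype(np.float32)*1000))
E
python3 m.py
python3 - <<'E'
import cv2,numpy as np
from h import crop
t=cv2.imread('pics/top0.png');
cv2.imwrite('pics/z2.png',cv2.resize(t[222:282,212:272],None,fx=10,fy=10,interpolation=cv2.INTER_NEAREST))
E
```

```text
L [0.9973 0.0728 0.592  0.0778] ang 4.17
R [ 0.9971  0.0767  0.5928 -0.0727] ang 4.4
B [ 0.0734 -0.9973  0.5212 -0.0035] ang -85.79
T [ 0.0702 -0.9975  0.7049  0.0303] ang -85.97
dish [[0.58670255 0.00573398 0.02      ]] ((355.76898193359375, 219.60244750976562), (28.555391311645508, 29.204870223999023), 98.95608520507812)
cap px [[347.0, 171.0], [367.0, 171.0], [367.0, 182.0], [347.0, 182.0]]
[[0.6761, 0.0331, 0.21], [0.6755, -0.015, 0.21], [0.6485, -0.0143, 0.21], [0.6491, 0.0336, 0.21]]
lamp ((242.2032012939453, 251.50082397460938), (55.567832946777344, 18.886558532714844), 59.2645149230957) [[0.5561, 0.3747, 0.022], [0.5819, 0.3307, 0.022], [0.4515, 0.2528, 0.022], [0.4261, 0.2964, 0.022]]
((503.9730529785156, 313.537109375), (152.07000732421875, 50.966712951660156), 31.079998016357422)
```

View pics/z2.png

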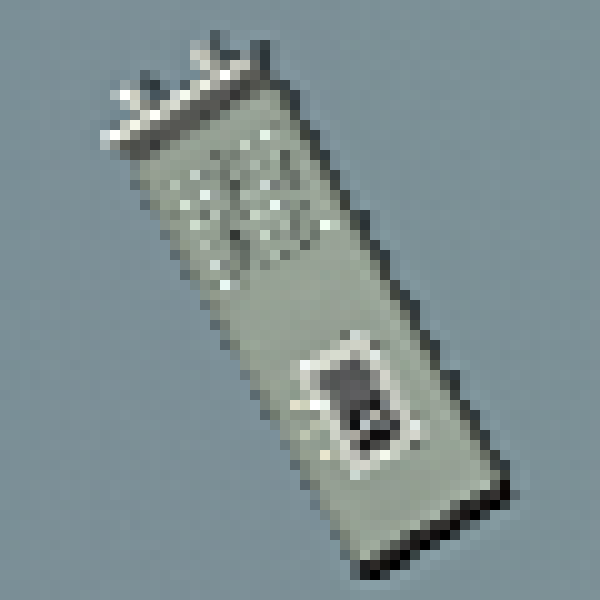

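```bash
cat > m2.py <<'E'
from h import *
t=cv2.imread('pics/top0.png');hsv=cv2.cvtColor(t,cv2.COLOR_BGR2HSV)
g=((hsv[...,1]<36)&(hsv[...,2]>120))
L=[];R=[]
for y in range(242,266):
    xs=np.where(g[y,218:268])[0]+218
    L.append((xs[0]-.5,y));R.append((xs[-1]+.5,y))
F=[]
for x in range(249,259):
    ys=np.where(g[255:285,x])[0]+255;F.append((x,ys[-1]+.5))
for n,q in zip('LRF',(L,R,F)):
    P=on('top',q,.022)[:,:2]*1000;v=cv2.fitLine(P.astype(np.float32),cv2.DIST_HUBER,0,.01,.01).ravel()
    print(n,v.round(3),np.degrees(np.arctan2(v[1],v[0])).round(2))
# plate rear top edge by both views: top px ends
print('plate top ends',on('top',[(222.6,235.2),(237,228)],.05).round(4).tolist())
# slots scene: bright holes in post; report blobs
s=cv2.imread('pics/scene0.png')
for n,im,(x,y,w,h) in(('scene',s,(345,205,40,75)),('top',t,(345,180,25,20))):
    gr=cv2.cvtColor(im[y:y+h,x:x+w],cv2.COLOR_BGR2GRAY).astype(float)
    hp=gr-cv2.GaussianBlur(gr,(0,0),4); b=(hp>22).astype(np.uint8)
    k,_,st,c=cv2.connectedComponentsWithStats(b)
    for i in range(1,k):
        if 2<=st[i,4]<40: print(n,(c[i]+[x,y]).round(1),st[i,4])
st=lambda x,y,z:(.6491+.9973*x-.0732*y,.0067+.0732*x+.9973*y,z)
for y in(11,-11):
    for z in(173,143,113,83): P=st(0.002,y/1000,z/1000);print(y,z,proj('scene',P)[0].round(1),proj('top',P)[0].round(1))
E
python3 m2.py
```

```text
L [  0.866   0.501 498.511 338.58 ] 30.03
R [  0.867   0.499 497.915 286.326] 29.92
F [  0.51   -0.86  442.582 282.455] -59.35
plate top ends [[0.5449, 0.3617, 0.05], [0.5637, 0.3234, 0.05]]
scene [364.2 206.1] 24
scene [376.3 205.4] 7
scene [382.7 205.4] 7
scene [381.8 221.1] 22
scene [362.5 227.5] 4
scene [368.9 232.9] 8
scene [361.3 236.8] 6
scene [367.5 242.5] 4
scene [360.4 246.2] 5
scene [366.5 252. ] 6
scene [359.3 255. ] 7
scene [365.3 260.9] 7
scene [353.8 265. ] 10
scene [383.1 265.2] 8
scene [381.5 272.5] 4
scene [348.8 276.5] 38
scene [375.4 277.6] 38
top [367.  189.2] 33
top [353.4 184.2] 10
top [349.5 184. ] 2
top [362.  184.5] 6
top [345.  186.5] 2
top [361.  188.4] 9
top [352.5 188. ] 4
top [351.5 191.5] 10
top [345.1 195.5] 8
top [360. 192.] 3
11 173 [363.7 224. ] [353.  184.7]
11 143 [362.6 233.7] [352.5 187.3]
11 113 [361.6 243. ] [352.1 189.7]
11 83 [360.6 251.9] [351.7 192. ]
-11 173 [370.1 229.4] [361.9 184. ]
-11 143 [368.9 239.1] [361.3 186.5]
-11 113 [367.7 248.5] [360.6 189. ]
-11 83 [366.6 257.4] [360.1 191.3]
```

drive_tool --deltas "87 239 -258 -100 0.949; 87 239 -258 -100 0.949; 87 239 -258 -100 0.949; 87 239 -258 -100 0.949; 87 239 -258 -100 0.949; 87 239 -258 -100 0.949; 87 239 -258 -100 0.949; 87 239 -258 -100 0.949; 87 239 -258 -100 0.949; 87 239 -258 -100 0.949"

```text
time_s: 1.1
position: [0.4969, 0.3105, 0.1219]
tcp_rot: [[-0.867, -0.498, -0.002], [-0.498, 0.867, -0.0], [0.002, 0.001, -1.0]]
force: [-1.0, -1.4, 0.2]
opening: 0.999
grasp_force: 0.0
```

drive_tool --deltas "87 0 0 -50 0; 87 0 0 -95 0; 87 0 0 -112 0; 87 0 0 -118 0; 87 0 0 -118 0; 30 0 0 -118 0; 30 0 0 -118 0; 30 0 0 -118 0; 30 0 0 -118 0; 30 0 0 -118 0; 30 0 0 -118 0"

```text
time_s: 2.2
position: [0.4972, 0.3112, 0.0048]
tcp_rot: [[-0.866, -0.499, 0.0], [-0.499, 0.866, 0.0], [-0.0, 0.0, -1.0]]
force: [-1.6, 3.0, 0.8]
opening: 0.539
grasp_force: 0.7
```

drive_tool --deltas "30 0 0 0 0; 30 0 0 0 0; 30 0 0 10 0; 30 0 0 50 0; 30 0 0 100 0; 30 0 0 150 0; 30 0 0 155 0; 30 0 0 155 0"

```text
time_s: 3.0
position: [0.4978, 0.3114, 0.1615]
tcp_rot: [[-0.866, -0.5, 0.004], [-0.5, 0.866, 0.001], [-0.004, -0.001, -1.0]]
force: [-0.3, -0.3, -2.6]
opening: 0.526
grasp_force: 30.0
```

drive_tool --deltas "30 3 -40 0 -0.06; 30 6 -85 0 -0.13; 30 10 -130 0 -0.21; 30 13 -175 0 -0.29; 30 17 -220 0 -0.37; 30 20 -260 0 -0.43; 30 22 -295 0 -0.45; 30 23 -314 0 -0.45; 30 23 -314 -20 -0.45; 30 23 -314 -20 -0.45; 30 23 -314 -20 -0.45; 30 23 -314 -20 -0.45"

```text
time_s: 4.2
position: [0.5196, -0.0022, 0.1391]
tcp_rot: [[-0.997, -0.074, -0.002], [-0.074, 0.997, 0.0], [0.002, 0.0, -1.0]]
force: [-0.2, -0.5, -2.3]
opening: 0.527
grasp_force: 30.0
```

```bash
python3 - <<'E'
from h import *
s=bot.read_state();print(s['time_s'],s['position'],s['tcp_rot'][:,1],s['force'],s['moment'],s['opening']*87,s['grasp_force'])
t=imaging.capture('top')[:,:,::-1];c=imaging.capture('scene')[:,:,::-1]
cv2.imwrite('pics/t1.png',t);cv2.imwrite('pics/s1.png',c)
P=s['position'];p=proj('top',P)[0].astype(int);print(p,proj('scene',P))
cv2.imwrite('pics/z3.png',np.hstack([crop(t,325,165,60,90,6),crop(c,310,190,70,90,6)]))
E
```

```text
4.2 [ 0.51959512 -0.00218673  0.13909666] [-7.40543671e-02  9.97254090e-01  4.81227060e-04] [-0.23372423 -0.50682452 -2.28163213] [ 0.05940851 -0.06078022 -0.06198905] 45.8836065327473 29.999114871025085
[361 239] [[318.58783539 261.6198154 ]]
```

View pics/z3.png

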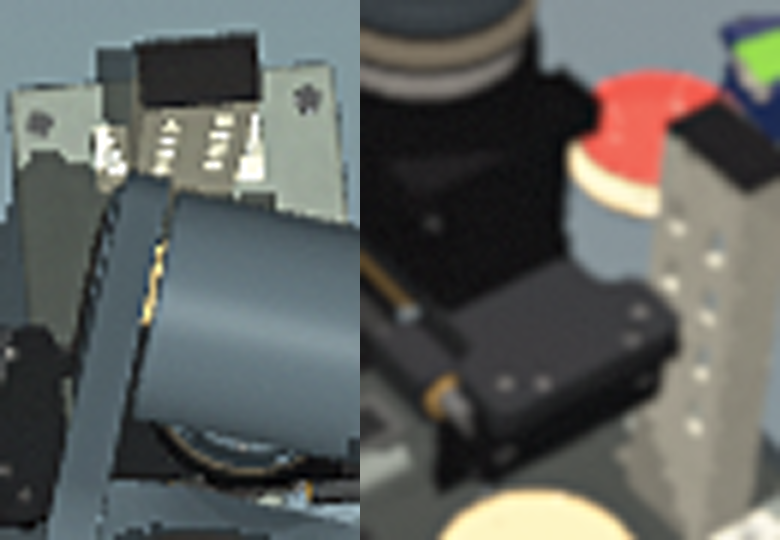

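drive_tool --deltas "30 15 1 2 0; 30 30 2 2 0; 30 40 2.5 2 0; 30 44 2.7 2 0; 30 44 2.7 2 0; 30 44 2.7 2 0"

```text
time_s: 4.9
position: [0.5632, 0.0001, 0.1414]
tcp_rot: [[-0.997, -0.073, -0.002], [-0.073, 0.997, 0.0], [0.002, 0.0, -1.0]]
force: [0.1, 0.8, -2.3]
opening: 0.528
grasp_force: 30.0
```

drive_tool --deltas "30 2 0.15 0 0; 30 4 0.3 0 0; 30 6 0.45 0 0; 30 8 0.6 0 0"

```text
time_s: 5.3
position: [0.5722, 0.0004, 0.1416]
tcp_rot: [[-0.997, -0.073, 0.0], [-0.073, 0.997, -0.0], [-0.0, -0.0, -1.0]]
force: [0.4, 1.0, -2.3]
opening: 0.524
grasp_force: 30.0
```

drive_tool --deltas "30 1.5 0.3 0 0; 30 3 0.6 0 0; 30 3 0.6 0 0"

```text
time_s: 5.6
position: [0.5754, 0.0011, 0.1416]
tcp_rot: [[-0.997, -0.073, 0.0], [-0.073, 0.997, -0.0], [-0.0, -0.0, -1.0]]
force: [-0.0, 1.2, -1.8]
opening: 0.528
grasp_force: 30.0
```

drive_tool --deltas "30 1 0.1 0 0; 30 2 0.15 0 0; 30 2 0.15 0 0"

```text
time_s: 5.9
position: [0.5773, 0.0012, 0.1416]
tcp_rot: [[-0.997, -0.073, 0.0], [-0.073, 0.997, -0.0], [-0.0, -0.0, -1.0]]
force: [-1.4, -0.7, -2.0]
opening: 0.523
grasp_force: 30.0
```

drive_tool --deltas "30 1 0.1 0 0; 30 1 0.1 0 0"

```text
time_s: 6.1
position: [0.5783, 0.0013, 0.1416]
tcp_rot: [[-0.997, -0.073, 0.0], [-0.073, 0.997, -0.0], [-0.0, -0.0, -1.0]]
force: [-0.1, -0.4, -1.3]
opening: 0.528
grasp_force: 30.0
```

drive_tool --deltas "30 1 0.1 0 0; 30 1 0.1 0 0"

```text
time_s: 6.3
position: [0.5793, 0.0014, 0.1416]
tcp_rot: [[-0.997, -0.073, 0.0], [-0.073, 0.997, -0.0], [-0.0, -0.0, -1.0]]
force: [-0.1, 0.0, -2.0]
opening: 0.525
grasp_force: 30.0
```

drive_tool --deltas "30 1 0.1 0 0; 30 1 0.1 0 0"

```text
time_s: 6.5
position: [0.5803, 0.0015, 0.1416]
tcp_rot: [[-0.997, -0.073, 0.0], [-0.073, 0.997, -0.0], [-0.0, -0.0, -1.0]]
force: [0.4, 0.6, -2.9]
opening: 0.523
grasp_force: 30.0
```

drive_tool --deltas "30 1 0.1 0 0; 30 1 0.1 0 0"

```text
time_s: 6.7
position: [0.5811, 0.0017, 0.1415]
tcp_rot: [[-0.997, -0.073, -0.0], [-0.073, 0.997, -0.0], [0.0, 0.0, -1.0]]
force: [0.4, -0.3, -1.9]
opening: 0.527
grasp_force: 30.0
```

drive_tool --deltas "30 1 0.1 0 0; 30 1 0.1 0 0"

```text
time_s: 6.9
position: [0.5812, 0.0017, 0.1414]
tcp_rot: [[-0.997, -0.073, -0.002], [-0.073, 0.997, -0.0], [0.002, 0.0, -1.0]]
force: [-2.5, -1.1, -1.4]
opening: 0.523
grasp_force: 30.0
```

drive_tool --deltas "30 -0.7 0 0 0; 30 -0.7 0 -2 0; 30 -0.7 0 -4 0; 30 -0.7 0 -6 0; 30 -0.7 0 -6 0"

```text
time_s: 7.4
position: [0.5811, 0.0018, 0.1351]
tcp_rot: [[-0.997, -0.073, -0.001], [-0.073, 0.997, 0.0], [0.001, 0.0, -1.0]]
force: [-1.2, -0.2, -2.7]
opening: 0.527
grasp_force: 30.0
```

drive_tool --deltas "30 0 0 -1 0; 30 0 0 -2 0; 30 0 0 -2 0"

```text
time_s: 7.7
position: [0.5812, 0.0018, 0.1334]
tcp_rot: [[-0.997, -0.073, -0.001], [-0.073, 0.997, 0.0], [0.001, 0.0, -1.0]]
force: [-2.9, -0.4, -1.8]
opening: 0.526
grasp_force: 30.0
```

drive_tool --deltas "30 0 0 -1 0; 30 0 0 -1 0"

```text
time_s: 7.9
position: [0.5812, 0.0017, 0.1324]
tcp_rot: [[-0.997, -0.073, -0.0], [-0.073, 0.997, 0.0], [0.0, 0.0, -1.0]]
force: [-2.2, -0.4, -1.2]
opening: 0.523
grasp_force: 30.0
```

drive_tool --deltas "30 0 0 -1 0; 30 0 0 -1 0"

```text
time_s: 8.1
position: [0.5812, 0.0018, 0.1315]
tcp_rot: [[-0.997, -0.073, -0.001], [-0.073, 0.997, 0.0], [0.001, 0.0, -1.0]]
force: [-3.4, 0.7, 0.5]
opening: 0.524
grasp_force: 30.0
```

drive_tool --deltas "30 0 0 -1 0; 30 0 0 -1 0"

```text
time_s: 8.3
position: [0.5811, 0.0017, 0.1309]
tcp_rot: [[-0.997, -0.073, -0.0], [-0.073, 0.997, -0.0], [0.0, -0.0, -1.0]]
force: [-5.5, -1.7, 2.6]
opening: 0.525
grasp_force: 30.0
```

drive_tool --deltas "30 -2 -0.1 -0.5 0; 30 -4 -0.3 -0.5 0; 30 -4 -0.3 -0.5 0"

```text
time_s: 8.6
position: [0.58, 0.0012, 0.1308]
tcp_rot: [[-0.997, -0.073, 0.006], [-0.073, 0.997, -0.0], [-0.006, -0.001, -1.0]]
force: [2.1, 0.8, 0.5]
opening: 0.524
grasp_force: 30.0
```

drive_tool --deltas "30 3 0.2 0 0; 30 3 0.2 0 0; 60 3 0.2 0 0; 80 3 0.2 0 0; 87 3 0.2 0 0; 87 3 0.2 0 0; 87 3 0.2 0 0"

```text
time_s: 9.3
position: [0.5803, 0.0017, 0.1299]
tcp_rot: [[-0.997, -0.073, -0.0], [-0.073, 0.997, 0.0], [0.0, 0.0, -1.0]]
force: [0.5, -0.5, -0.4]
opening: 0.891
grasp_force: 0.0
```

drive_tool --deltas "87 0 0 30 0; 87 0 0 70 0; 87 0 0 110 0; 87 -20 0 140 0; 87 -70 0 140 0; 87 -120 0 140 0; 87 -150 50 140 0; 87 -150 100 140 0; 87 -150 150 140 0; 87 -150 200 140 0; 87 -150 200 140 0"

```text
time_s: 10.4
position: [0.4298, 0.2061, 0.2704]
tcp_rot: [[-0.997, -0.079, 0.001], [-0.079, 0.997, 0.002], [-0.001, 0.002, -1.0]]
force: [-0.3, -0.8, 0.1]
opening: 0.999
grasp_force: 0.0
```

```bash
python3 - <<'E'
from h import *
s=bot.read_state();print(s['time_s'],s['position'],s['force'])
t=imaging.capture('top')[:,:,::-1];c=imaging.capture('scene')[:,:,::-1]
cv2.imwrite('pics/t2.png',t);cv2.imwrite('pics/s2.png',c)
cv2.imwrite('pics/z4.png',np.hstack([crop(t,325,165,65,90,6),crop(c,310,190,65,90,6)]))
E
```

```text
10.4 [0.42975816 0.20609621 0.27039573] [-0.29704856 -0.82605559  0.12089466]
```

View pics/z4.png

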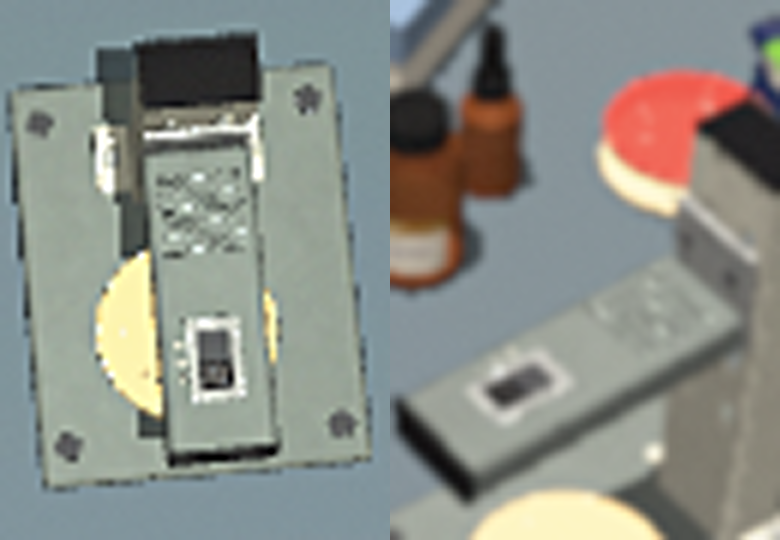

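```bash
python3 - <<'E'
from h import *
U=np.array([.9973,.0732]);V=np.array([-.0732,.9973])
for du in (-100,-101,-102): 
    for z in(.147,.144):
        P=(.6478+du/1e3)*U-.0408*V; print(du,z,P.round(4),proj('top',[*P,z])[0].round(2),proj('scene',[*P,z])[0].round(2))
t=cv2.imread('pics/t2.png');g=cv2.cvtColor(t,cv2.COLOR_BGR2GRAY);print(g[216:236,354:368])
print(on('top',[(360.8,227.6)],.146))
# front edge bottom/top of lamp 
c=cv2.imread('pics/s2.png');cv2.imwrite('pics/z5.png',np.hstack([cv2.resize(t[210:245,345:375],None,fx=13,fy=13,interpolation=cv2.INTER_NEAREST)[:440],cv2.resize(c[240:275,380-15-0-0-0-60:380-15-0-0-0-25],None,fx=11,fy=11,interpolation=cv2.INTER_NEAREST).copy()[:385].repeat(1,0)] if False else [cv2.resize(t[210:245,345:375],None,fx=12,fy=12,interpolation=cv2.INTER_NEAREST),cv2.resize(c[240:275,305:340],None,fx=12,fy=12,interpolation=cv2.INTER_NEAREST)]))
E
```

```text
-100 0.147 [ 0.5493 -0.0006] [360.78 226.75] [329.88 253.58]
-100 0.144 [ 0.5493 -0.0006] [360.72 226.91] [329.84 254.53]
-101 0.147 [ 0.5483 -0.0007] [360.82 227.14] [329.51 253.77]
-101 0.144 [ 0.5483 -0.0007] [360.76 227.31] [329.47 254.72]
-102 0.147 [ 0.5473 -0.0007] [360.86 227.54] [329.14 253.96]
-102 0.144 [ 0.5473 -0.0007] [360.79 227.71] [329.1  254.91]
[[161 164 163 165 163 163 163 165 165 165 164 163 165 174]
 [164 166 163 158 154 155 158 110 120 171 174 161 165 171]
 [168 114 216 200 248 249 226 217 216 215 225 162 164 170]
 [167 155 225 215 235 239 239 197 193 220 204 156 164 170]
 [162 156 250 189 105 107 111 100  94 189 249 161 165 167]
 [156 151 254 192  88  93  94  93  83 155 225 161 163 166]
 [244 200 231 192  91  97  98  99  89 154 222 164 165 166]
 [172 158 218 229  96 100 101 101  92 157 226 146 163 165]
 [158 150 193 236  97 101 104 105  98 125 227 173 160 165]
 [202 243 197 238  66  65  58  73  40  94 230 173 159 165]
 [169 174 147 240  85  89 125  96  98  59 232 191 160 161]
 [166 126 175 242  73  83 116  85 106  14 231 190 159 160]
 [164 207 121 239 133  85  88 106 117  16 230 240 160 160]
 [163 166 148 236 125  27  25  56  77 111 223 207 159 165]
 [164 159 151 231 215 227 237 240 227 223 224 249 164 165]
 [164 161 152 255 209 242 204 203 201 161 180 159 161 165]
 [165 161 158 178 158 168 160 162 163 162 167 163 165 165]
 [168 164 163 159 159 162 160 161 163 164 165 167 168 164]
 [170 167 163 162 163 162 163 162 164 163 165 165 164 163]
 [171 168 163 162 163 163 163 161 162 161 163 163 165 164]]
[[ 0.54730609 -0.00064751  0.146     ]]
```

View pics/z5.png

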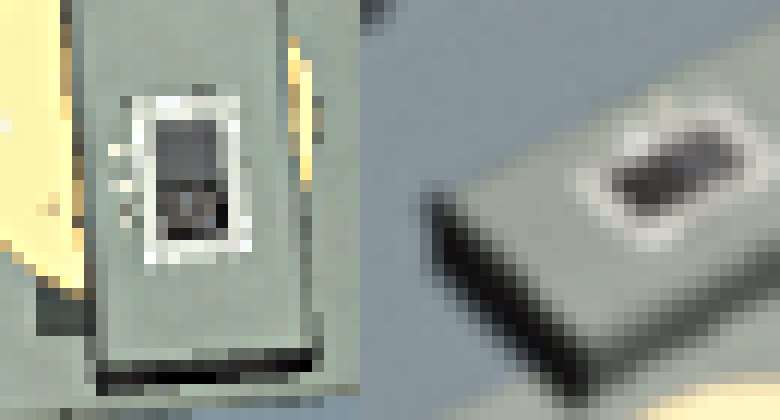

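drive_tool --deltas "0 20 -45 0 0; 0 40 -90 0 0; 0 60 -135 0 0; 0 80 -180 0 0; 0 97 -204 0 0; 0 97 -204 -40 0; 0 97 -204 -80 0; 0 97 -204 -100 0; 0 97 -204 -100 0; 0 97 -204 -100 0"

```text
time_s: 11.5
position: [0.5273, -0.0039, 0.1703]
tcp_rot: [[-0.997, -0.071, -0.0], [-0.071, 0.997, -0.0], [0.0, -0.0, -1.0]]
force: [-0.2, -0.9, 0.1]
opening: 0.173
grasp_force: 0.0
```

drive_tool --deltas "0 0 1.5 0 0; 0 0 1.5 -10 0; 0 0 1.5 -18 0; 0 0 1.5 -22 0; 0 0 1.5 -24 0; 0 0 1.5 -24 0"

```text
time_s: 12.1
position: [0.5272, -0.0007, 0.1456]
tcp_rot: [[-0.997, -0.073, -0.001], [-0.073, 0.997, 0.0], [0.001, 0.0, -1.0]]
force: [-0.5, -0.7, 0.5]
opening: 0.006
grasp_force: 0.0
```

drive_tool --deltas "0 0 0 -1 0; 0 0 0 -1 0"

```text
time_s: 12.3
position: [0.5275, -0.0008, 0.1451]
tcp_rot: [[-0.997, -0.073, 0.0], [-0.073, 0.997, -0.0], [-0.0, -0.0, -1.0]]
force: [-0.3, 0.2, 0.2]
opening: 0.006
grasp_force: 0.0
```

drive_tool --deltas "0 0 0 -1 0; 0 0 0 -1 0"

```text
time_s: 12.5
position: [0.5276, -0.0009, 0.1442]
tcp_rot: [[-0.997, -0.073, 0.001], [-0.073, 0.997, -0.0], [-0.001, -0.0, -1.0]]
force: [-0.4, -0.2, -0.0]
opening: 0.005
grasp_force: 0.2
```

drive_tool --deltas "0 0 -1 -0.7 0; 0 0 -1 -0.7 0; 0 0 -1 -0.7 0"

```text
time_s: 12.8
position: [0.5276, -0.0016, 0.1436]
tcp_rot: [[-0.997, -0.073, 0.001], [-0.073, 0.997, 0.0], [-0.001, 0.0, -1.0]]
force: [0.6, 1.8, 2.6]
opening: 0.006
grasp_force: 1.3
```

drive_tool --deltas "0 0 0 -0.7 0; 0 0 0 -0.7 0; 0 0 0 -0.7 0"

```text
time_s: 13.1
position: [0.5276, -0.0016, 0.1431]
tcp_rot: [[-0.997, -0.073, 0.001], [-0.073, 0.997, 0.0], [-0.001, 0.0, -1.0]]
force: [-0.3, 2.4, 4.5]
opening: 0.003
grasp_force: 2.5
```

drive_tool --deltas "0 0 0 2.1 0; 0 2 0.1 2.1 0; 0 4 0.3 2.1 0; 0 4 0.3 2.1 0"

```text
time_s: 13.5
position: [0.5315, -0.0018, 0.1444]
tcp_rot: [[-0.997, -0.073, -0.0], [-0.073, 0.997, -0.0], [0.0, -0.0, -1.0]]
force: [-0.1, -0.5, 0.0]
opening: 0.005
grasp_force: 0.1
```

drive_tool --deltas "0 1 0.1 0 0; 0 1 0.1 0 0"

```text
time_s: 13.7
position: [0.5318, -0.0016, 0.1445]
tcp_rot: [[-0.997, -0.073, -0.002], [-0.073, 0.997, -0.0], [0.002, 0.0, -1.0]]
force: [-1.8, -1.7, 0.3]
opening: 0.005
grasp_force: 0.8
```

drive_tool --deltas "0 1 0.1 0 0; 0 1 0.1 0 0"

```text
time_s: 13.9
position: [0.5328, -0.0013, 0.1445]
tcp_rot: [[-0.997, -0.073, -0.001], [-0.073, 0.997, 0.0], [0.001, 0.0, -1.0]]
force: [-2.3, -1.5, -0.2]
opening: 0.006
grasp_force: 1.0
```

drive_tool --deltas "0 1 0.1 0 0; 0 1 0.1 0 0"

```text
time_s: 14.1
position: [0.5335, -0.0012, 0.1445]
tcp_rot: [[-0.997, -0.073, -0.002], [-0.073, 0.997, 0.0], [0.002, 0.0, -1.0]]
force: [-3.9, 0.1, 1.6]
opening: 0.007
grasp_force: 1.8
```

drive_tool --deltas "0 0.7 0.05 0 0; 0 0.7 0.05 0 0"

```text
time_s: 14.3
position: [0.534, -0.0011, 0.1445]
tcp_rot: [[-0.997, -0.073, -0.003], [-0.073, 0.997, 0.0], [0.003, 0.0, -1.0]]
force: [-4.5, -0.2, 0.6]
opening: 0.003
grasp_force: 2.6
```

drive_tool --deltas "0 0.7 0.05 0 0; 0 0.7 0.05 0 0"

```text
time_s: 14.5
position: [0.5343, -0.0011, 0.1444]
tcp_rot: [[-0.997, -0.073, -0.003], [-0.073, 0.997, 0.0], [0.003, 0.0, -1.0]]
force: [-6.2, -1.0, -0.0]
opening: 0.006
grasp_force: 3.2
```

drive_tool --deltas "0 0.7 0.05 0 0; 0 0.7 0.05 0 0"

```text
time_s: 14.7
position: [0.5345, -0.001, 0.1443]
tcp_rot: [[-0.997, -0.073, -0.005], [-0.073, 0.997, 0.0], [0.005, 0.001, -1.0]]
force: [-6.3, -1.5, 2.1]
opening: 0.005
grasp_force: 3.6
```

drive_tool --deltas "0 0 0 0.8 0; 0 0 0 0.8 0"

```text
time_s: 14.9
position: [0.5346, -0.0009, 0.145]
tcp_rot: [[-0.997, -0.073, -0.004], [-0.073, 0.997, 0.0], [0.004, 0.001, -1.0]]
force: [-5.4, -1.8, -0.3]
opening: 0.006
grasp_force: 3.0
```

drive_tool --deltas "0 0.5 0.05 0 0; 0 0.5 0.05 0 0"

```text
time_s: 15.1
position: [0.5348, -0.0009, 0.1449]
tcp_rot: [[-0.997, -0.073, -0.005], [-0.073, 0.997, 0.0], [0.005, 0.001, -1.0]]
force: [-6.1, -1.0, 0.3]
opening: 0.005
grasp_force: 3.3
```

drive_tool --deltas "0 0.5 0.05 0 0; 0 0.5 0.05 0 0"

```text
time_s: 15.3
position: [0.539, -0.001, 0.1459]
tcp_rot: [[-0.997, -0.073, 0.003], [-0.073, 0.997, -0.0], [-0.003, -0.0, -1.0]]
force: [-1.7, -0.4, -0.6]
opening: 0.011
grasp_force: 0.6
```

drive_tool --deltas "0 0.5 0.05 0 0; 0 0.5 0.05 0 0"

```text
time_s: 15.5
position: [0.5389, -0.001, 0.1458]
tcp_rot: [[-0.997, -0.073, 0.002], [-0.073, 0.997, -0.0], [-0.002, -0.0, -1.0]]
force: [-0.2, -0.3, -0.6]
opening: 0.005
grasp_force: 0.4
```

drive_tool --deltas "0 -2 -0.1 0 0; 0 -3 -0.2 5 0; 0 -3 -0.2 40 0; 0 -3 0 85 0; 0 -30 40 125 0; 0 -60 85 125 0; 0 -90 130 125 0; 0 -100 175 125 0; 0 -100 215 125 0; 0 -100 215 125 0; 0 -100 215 125 0"

```text
time_s: 16.6
position: [0.4379, 0.2152, 0.2711]
tcp_rot: [[-0.997, -0.077, 0.002], [-0.077, 0.997, -0.0], [-0.002, -0.0, -1.0]]
force: [-0.3, -1.0, -0.1]
opening: 0.005
grasp_force: 0.0
```

```bash
python3 - <<'E'
from h import *
t=imaging.capture('top')[:,:,::-1];c=imaging.capture('scene')[:,:,::-1]
cv2.imwrite('pics/t3.png',t);cv2.imwrite('pics/s3.png',c)
print(bot.read_state()['position'],bot.read_state()['force'])
z=lambda i,x,y,w,h,k:cv2.resize(i[y:y+h,x:x+w],None,fx=k,fy=k,interpolation=cv2.INTER_NEAREST)
cv2.imwrite('pics/z6.png',np.hstack([z(t,345,210,30,42,12),crop(c,310,190,70,84,6)]))
E
```

```text
[0.43835691 0.21336365 0.27073443] [ 0.1737268  -0.94600052  0.44516878]
```

View pics/z6.png

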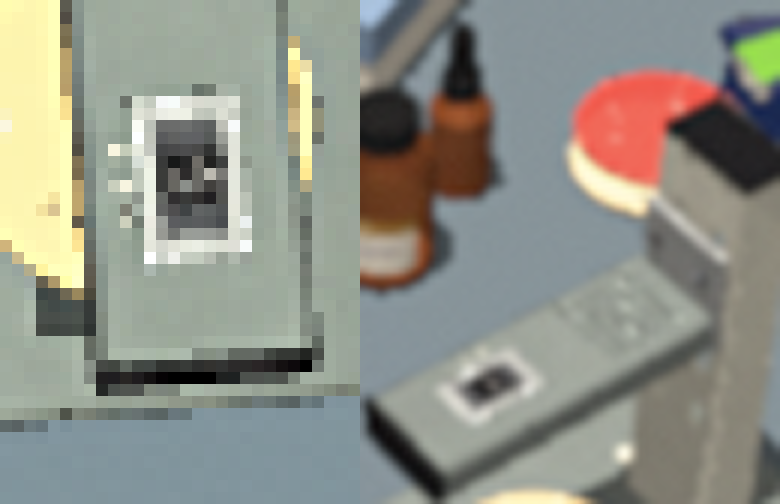

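The ridge now sits mid-window at about (360.5, 224.5) in the top view, which is the low position. The lamp is still fully hung and the dish has not moved.

```bash
python3 -c "
from rig import bot
print(bot.hand_in())"
```

```text
the job is handed in; nothing more can be done
None
```

The lamp hangs in the two highest slot rows, its switch is clicked once to low, the dish and the other things were left alone, and the job was handed in at about 17 s.

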